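# Press the retaining clip into the shaft groove

## Robot

A 6-joint arm with a two-finger parallel gripper is mounted at the origin on a cart in front of the work surface, level with it; the furniture and walls round the work are solid. World frame = base frame: x ahead of the robot, y to its left, z up, the work surface at z = 0. Lengths are in m, angles in rad, forces in N, time in s.
With the tool pointing down it reaches from about 0.25 to 0.725 m from the base axis. Payload 9.7 kg.
Tool frame: the origin (TCP) lies midway between the tips of the shut fingers; the grasp point (between the pads) lies 19 mm behind it; x points along the fingers, y is the direction in which the jaws open and shut, and the axes are right-handed (so a half turn about x gives the same grasp; the last joint's range is limited). The gripper opens to 85 mm and grips with 20 to 120 N. Pads are 22 mm wide; open, the fingers measure 114 mm over their backs; the gripper's body (76 mm by 85 mm) begins 54 mm behind the grasp point. The pads swing forward as they close: fully open they stand 13 mm farther back than shut.
Start: joints at [-1.184, 0.087, 0.176, 1.66, 0, 1.571], TCP at [0.207, -0.509, 0.207] pointing down, gripper open.
Joint ranges: [-3.13, 3.13], [-0.85, 1.81], [-1.15, 1.24], [-2.2, 2.28], [-1.44, 1.52], [-3.14, 3.14]. Speed limits (rad/s): [2.22, 2.22, 2.57, 3.14, 3.14, 3.14].

## Interface

Orientations are given as [roll, pitch, yaw] about the fixed x, y, z axes, in that order (R = Rz(yaw) Ry(pitch) Rx(roll)).
In Python, from cell import robot, eyes gives the robot as it stands. Calls block until the motion is done:
- robot.goto(position, orientation): joint-space move of the TCP to a pose.
- robot.move_straight(position, ori=None, velocity=0.15, guard=None): straight line of the TCP; ori=None keeps the orientation; velocity is the mean speed in m/s. With guard (N) it stops when the force on the tool has changed by that much, and returns True; else False.
- robot.goto_joints(angles): joint-space move.
- robot.gripper_to(opening, f_grip=None): finger opening in m; f_grip is the grip in N (None keeps the last); returns when the fingers have stopped.
- robot.pause(seconds).
- robot.solve_ik(position, orientation): joint angles nearest the present ones, or None.
- robot.state(): the state.
- eyes.capture(name): name is "scene" or "top" or "wrist"; returns the picture (400x640x3 uint8, red, green, blue); there is no depth.
- eyes.get_calibration(name): a dict with "mtx" (3x3 intrinsics, pixels), "dist_coeffs" ([k1, k2, p1, p2, k3] as OpenCV has them; the pictures are not rectified), "extrinsics" (4x4, takes a point from world to camera coordinates). Camera axes: x right, y up, looking along -z (the intrinsics and any distortion apply to the point x, -y, -z); pixel columns grow to the right and rows downward; lengths in m; the calibration is good to about 2 mm. A picture is of the moment at which its call begins: read the wrist's pose just before it. get_calibration takes no time and is no camera call; for the wrist camera it gives the pose at the moment of the call.
A pose or a line that the arm cannot do raises robot.PlanningError and nothing moves.
- robot.finish_job(): hands the job in, once; it reports no verdict.
The state is a dict: "t": time; "qpos": joint angles; "qvel": joint speeds; "tau": joint torques, N m; "tcp_pos": TCP position; "eef_rot": TCP orientation; "contact_force": force on the tool from outside, world axes, zero at the start; "ft_torque": the same for the moment, N m; "opening": finger opening in m.
Only numpy, scipy, OpenCV 4.12 (cv2) and the standard library are available. Lean on these libraries where they do the work, as an engineer would, in place of code of your own. Each camera call takes 0.05 s, during which the arm holds its last target. There are 200 camera calls.

## Task

Fit the retaining clip on the shaft of the bearing pedestal: take the smaller of the two open spring clips from the rack by its tab, feel lightly along the horizontal shaft for the narrow groove (the shaft has end float), and press the clip gently down into it, mouth first, until it snaps home round the shaft. Finish with a steady downward push of about 15 N for half a second to make sure it is seated, then let go. Never press the clip or bump the pedestal with more than 25 N, and leave the larger clip where it is.

Things in the scene. Friction and masses are not known exactly. Their poses are not given: they have to be found in the camera images.
- clip: the smaller clip, the one to fit: a steel snap ring 6 mm thick and 32 mm wide, open below (mouth 12.6 mm, flared lead-in), a flat tab on top, 65 g. Origin at the ring's centre; y = thickness (axis of the ring), z = from mouth to tab. The jaws are sprung and spread as the mouth is pressed over the groove. It stands in the rack mouth down, tab up.
- clip_ring (a point): centre of the smaller clip's ring (same point and axes as the clip). Bore 18 mm; the back of the ring lies 9 to 16 mm above this point, the jaws reach 12 mm below it. On the plain shaft a lightly lowered clip stops with this point some 20 mm above the shaft's axis; in the groove it drops 6 mm lower, to about 14 mm.
- clip_tab (a point): centre of the smaller clip's tab, where to grip; 32 mm above the ring's centre along the clip's z. The tab is 22 mm wide (x), 10 mm thick (y) and 32 mm high (16 mm up and down from this point); grip it across its thickness, y.
- big_clip_tab (a point): centre of the tab of the larger clip, which is not wanted: same shape, same tab, but its ring is 42 mm wide. It stands in the other slot of the rack, tab some 6 mm higher.
- rack: grey fixed rack that holds both clips upright, 132 x 50 mm, 18 mm high; origin at the centre of its underside; it stands on a 5 mm pad of paper. One slot lies 32 mm either side of the origin along its x; clip thickness is along its y; either clip may be in either slot. Clips lift straight up and out.
- stand: bearing pedestal, bolted down: 110 x 80 mm base, grey block, round housing; origin at the block's foot, on the bench, z up. The shaft, 26 mm across, runs along y at z = 70 mm and sticks out to -y (roughly to the robot's left) from the housing, whose face is at y = -16 mm and top at z = 95 mm. The groove is 8.5 mm wide, 18 mm across at its bottom; beyond it the shaft runs on for 22 mm to its end.
- shaft_axis (a point): point on the shaft's axis at y = -57 mm, z = 70 mm of the pedestal, axes as the pedestal's. The shaft has end float (stiff): the groove's middle lies anywhere within 9 mm of this point along y, not measured. Once a clip has dropped in the groove, 10 to 15 N snap it over; it is home when its ring's centre is on the axis, the back of the ring on the groove's bottom.

How it is judged:
By the outcome, as a careful person would: the job done as asked, in the order asked, and still so for the second after the job is handed in, with the robot touching nothing.
It also fails if it takes over 61 s, if anything falls off the work surface, if the arm or the gripper's body presses on something with over 40 N, if the wrist force passes 120 N, or if a joint passes its speed limit or range.

## Working session

There is one attempt and no reset: what is moved stays moved. The work goes in short steps, each a Python script; the robot and the scene stay as the last script left them, time stands still between calls to the robot, and variables do not carry over. Pictures are saved under pics/ and viewed, about 8 in all and at most 12, crops included, and the job is handed in when it is done.

```bash
mkdir -p pics
cat > h.py <<'E'
import numpy as np, cv2
from cell import robot, eyes
def cap(name, fn=None):
    c=eyes.get_calibration(name); im=eyes.capture(name)
    if fn: cv2.imwrite('pics/'+fn, cv2.cvtColor(im,cv2.COLOR_RGB2BGR))
    return im,c
def ray(c,uv):
    K=np.array(c['mtx'],float);d=np.array(c['dist_coeffs'],float);E=np.array(c['extrinsics'])
    p=cv2.undistortPoints(np.array([[uv]],float),K,d)[0,0]
    v=E[:3,:3].T@np.array([p[0],-p[1],-1]); o=-E[:3,:3].T@E[:3,3]
    return o,v/np.linalg.norm(v)
def onz(c,uv,z):
    o,v=ray(c,uv); return o+v*(z-o[2])/v[2]
def tri(cs,uvs):
    A=np.zeros((3,3));b=np.zeros(3)
    for c,uv in zip(cs,uvs):
        o,v=ray(c,uv);P=np.eye(3)-np.outer(v,v);A+=P;b+=P@o
    return np.linalg.solve(A,b)
def proj(c,p):
    K=np.array(c['mtx'],float);d=np.array(c['dist_coeffs'],float);E=np.array(c['extrinsics'])
    q=E[:3,:3]@np.array(p)+E[:3,3]
    return cv2.projectPoints(np.array([[q[0],-q[1],-q[2]]]),np.zeros(3),np.zeros(3),K,d)[0][0,0]
def st():
    s=robot.state(); print('t',round(s['t'],2),'tcp',np.round(s['tcp_pos'],4),'rot',np.round(s['eef_rot'],3),'F',np.round(s['contact_force'],1),'T',np.round(s['ft_torque'],2),'op',round(s['opening'],4)); return s
E
python3 - <<'E'
from h import *
a,_=cap('scene','s0.png');b,c=cap('top','t0.png');w,_=cap('wrist','w0.png')
st()
for n in('scene','top','wrist'):
    E=np.array(eyes.get_calibration(n)['extrinsics']);print(n,np.round(-E[:3,:3].T@E[:3,3],3))
E
```

```text
t 0.15 tcp [ 0.2074 -0.5092  0.2061] rot [-1.616  1.57   1.913] F [-0.2 -0.3 -0.3] T [0.02 0.01 0.03] op 0.0856
scene [-0.089 -0.746  0.448]
top [ 0.431 -0.207  0.915]
wrist [ 0.272 -0.484  0.372]
```

View pics/t0.png

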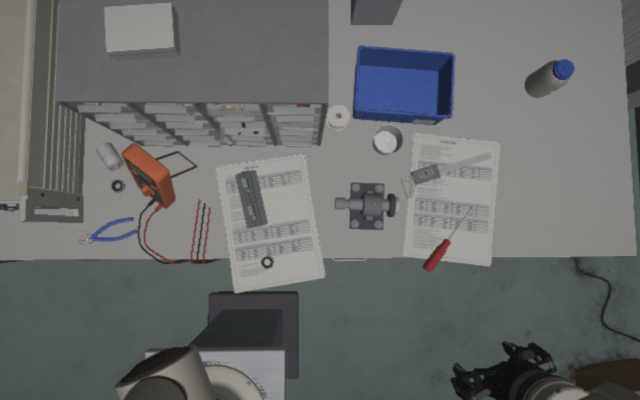

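View pics/s0.png

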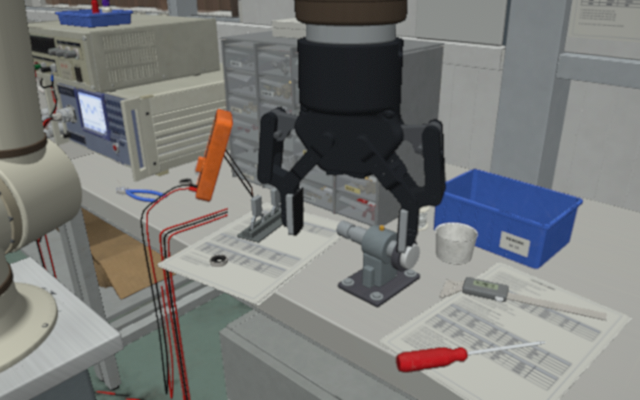

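The top view shows the rack around (252,197), with its long axis roughly along world x, and the pedestal around (366,205). The shaft points left, which is world +y. In the scene view the tabs are near (257,205) and (275,197). I'll enlarge crops of both.

Run:
```python
from h import *
b=cv2.imread('pics/t0.png')
c=eyes.get_calibration('top')
x=cv2.resize(b[160:240,225:285],None,fx=6.6,fy=6.6,interpolation=cv2.INTER_CUBIC)
y=cv2.resize(b[165:245,325:405],None,fx=6.6,fy=6.6,interpolation=cv2.INTER_CUBIC)[:,:400]
y=cv2.resize(b[165:245,330:391],None,fx=6.6,fy=6.6,interpolation=cv2.INTER_CUBIC)
cv2.imwrite('pics/z0.png',np.clip(np.hstack([x,y])*1.6,0,255).astype(np.uint8)); print(x.shape,y.shape)
for uv,z in [((252,197),.02),((366,205),.1),((345,204),.07)]: print(uv,onz(c,uv,z))
```

```text
(528, 396, 3) (528, 403, 3)
(252, 197) [ 0.50121981 -0.08682324  0.02      ]
(366, 205) [ 0.47773045 -0.3386851   0.1       ]
(345, 204) [ 0.48171005 -0.2971751   0.07      ]
```

View pics/z0.png

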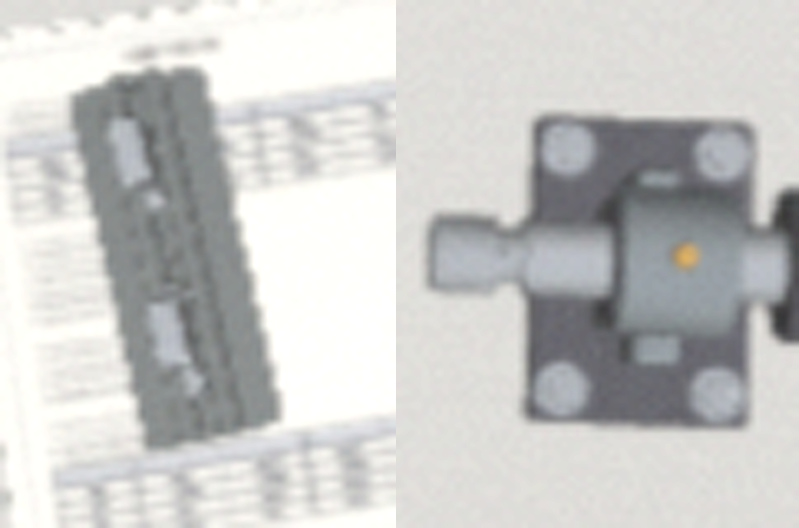

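The right crop shows the shaft pointing left, with the groove at about pixel (347.6,203.5). The left crop shows the rack turned about 12° and two tabs. Next I'll take wrist views over the pedestal and then the rack.

Run:
```python
from h import *
import pickle
P=np.pi/2
robot.goto([.55,-.30,.24],[0,P,0]); a,ca=cap('wrist','wp.png'); st()
robot.goto([.57,-.075,.22],[0,P,.207]); b,cb=cap('wrist','wr.png'); st()
pickle.dump((ca,cb,eyes.get_calibration('top'),eyes.get_calibration('scene')),open('c.pkl','wb'))
for c in(ca,cb):
    E=np.array(c['extrinsics']);print(np.round(-E[:3,:3].T@E[:3,3],3),np.round(-E[2,:3],2))
A=cv2.imread('pics/wp.png');B=cv2.imread('pics/wr.png')
for p,im,pt in((ca,A,[.48,-.30,.07]),(cb,B,[.5,-.087,.05])): print(proj(p,pt))
cv2.imwrite('pics/w2.png',cv2.resize(np.vstack([A,B]),(480,600),interpolation=cv2.INTER_AREA))
```

```text
t 2.0 tcp [ 0.5496 -0.3005  0.24  ] rot [-3.005  1.571 -3.007] F [ 0.2  1.1 -0.5] T [-0.03  0.06 -0.  ] op 0.0853
t 2.96 tcp [ 0.5701 -0.0764  0.2202] rot [-1.055  1.57  -0.85 ] F [0.7 0.9 0.7] T [-0.    0.01  0.04] op 0.0856
[ 0.481 -0.301  0.406] [ 0.27 -0.   -0.96]
[ 0.503 -0.09   0.387] [ 0.27  0.06 -0.96]
[313.04669027 120.58454958]
[316.09603221 119.46098091]
```

View pics/w2.png

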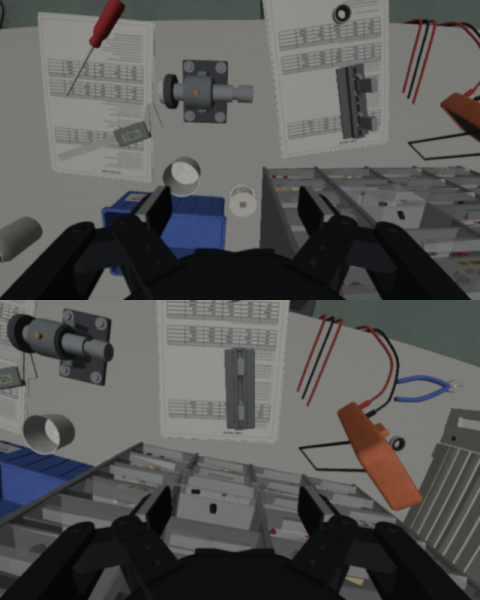

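Both views are good. The upper one has the pedestal at full-resolution (270,122) and the rack obliquely at (470,135). The lower one has the rack at (320,117). I'll make enlarged crops of these.

Run:
```python
import cv2,numpy as np
A=cv2.imread('pics/wp.png');B=cv2.imread('pics/wr.png')
z=lambda im,x,y,w,h,f:np.clip(cv2.resize(im[y:y+h,x:x+w],None,fx=f,fy=f,interpolation=cv2.INTER_CUBIC)*1.7,0,255).astype(np.uint8)
p=z(A,205,75,160,100,2.5) #400x250
q=z(A,435,75,80,120,5)[:600,:] #400x600
r=z(B,285,60,80,120,5)
cv2.imwrite('pics/z1.png',np.hstack([q,r]))
cv2.imwrite('pics/z2.png',z(A,205,70,150,105,5))
```

```text
(no output)
```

View pics/z1.png

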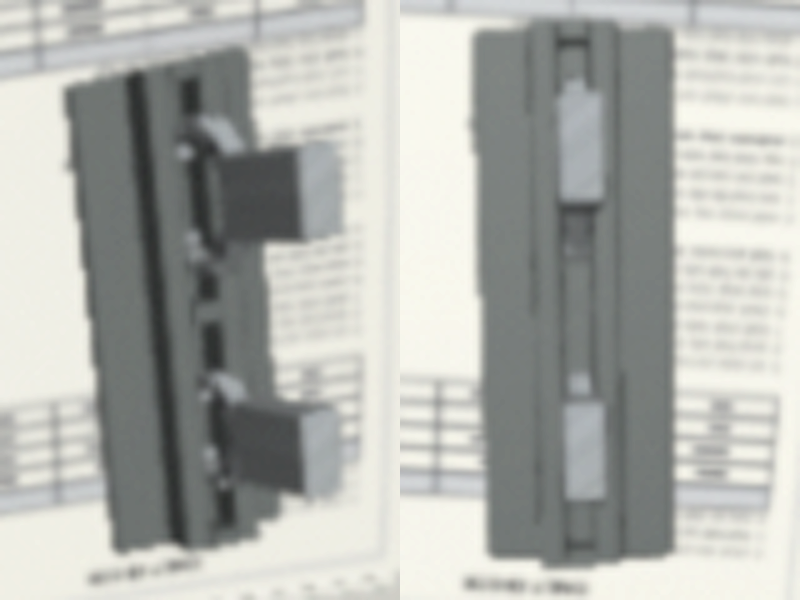

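View pics/z2.png

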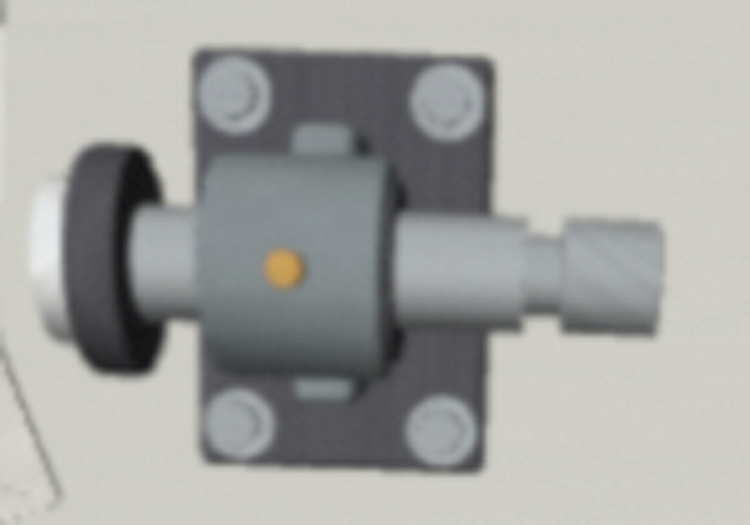

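The left crop shows the ring of the lower clip (farther from the robot, larger x) is narrower than the upper one, so the lower clip is the one to fit. Its tab-top centre is at full-resolution (499.4,164.6) in view A and (321.8,150) in view B. In the pedestal crop the groove spans x 523–562, which puts its centre at pixel (313.7,124.5).

Run:
```python
from h import *
import pickle
ca,cb,ct,cs=pickle.load(open('c.pkl','rb'))
a=lambda x,y:(435+x/5-.4,75+y/5-.4); b=lambda x,y:(285+(x-400)/5-.4,60+y/5-.4); p=lambda x,y:(205+x/5-.4,70+y/5-.4); t=lambda x,y:(225+x/6.6-.42,160+y/6.6-.42)
print('small top',tri([ca,cb],[a(322,448),b(584,450)]), tri([ca,cb,ct],[a(322,448),b(584,450),t(165,333)]))
print('big top',tri([ca,cb],[a(322,192),b(582,148)]), tri([ca,cb,ct],[a(322,192),b(582,148),t(128,150)]))
print('rack corners top z.023'); R=[onz(cb,b(*q),.023) for q in((473,30),(673,28),(672,553),(488,555))]; print(np.round(R,4),np.mean(R,0)); d=(R[2]+R[3]-R[0]-R[1]); print('yaw',np.degrees(np.arctan2(d[1],d[0])))
d=onz(cb,b(584,450),.067)-onz(cb,b(582,148),.073); print('yaw tabs',np.degrees(np.arctan2(d[1],d[0])))
q=lambda x,y:(onz(ca,p(x,y),.07))
print('shaft edges', [np.round(q(*k)[:2],4) for k in((400,212),(660,222),(395,325),(655,335))])
print('groove',np.round([q(523,275),q(562,275),q(543,218),q(540,331),q(660,278)],4))
base=[onz(ca,p(*k),.006) for k in((195,48),(493,60),(483,472),(204,463))]; print('base',np.round(base,4),np.mean(base,0))
d=base[1]+base[2]-base[0]-base[3]; print('ped -y angle',np.degrees(np.arctan2(d[1],d[0])))
# top cam
t2=lambda x,y:(330+(x-396)/6.6-.42,165+y/6.6-.42)
print('topcam groove',onz(ct,t2(512,254),.07),'end',onz(ct,t2(430,254),.07))
print('tri groove',tri([ca,ct],[p(542.5,275),t2(512,254)]))
```

```text
small top [ 0.52999168 -0.07480299  0.06867741] [ 0.50772195 -0.08517292  0.08913094]
big top [ 0.46997608 -0.08855458  0.07506989] [ 0.48967855 -0.09174809  0.10668694]
rack corners top z.023
[[ 0.4435 -0.1189  0.023 ]
 [ 0.4335 -0.0729  0.023 ]
 [ 0.5553 -0.045   0.023 ]
 [ 0.5654 -0.0911  0.023 ]] [ 0.49942194 -0.08197396  0.023     ]
yaw 12.877316658976442
yaw tabs 12.702151447886129
shaft edges [array([ 0.4705, -0.3321]), array([ 0.4728, -0.2733]), array([ 0.4955, -0.3339]), array([ 0.4979, -0.274 ])]
groove [[ 0.4844 -0.3044  0.07  ]
 [ 0.4844 -0.2955  0.07  ]
 [ 0.4719 -0.2998  0.07  ]
 [ 0.497  -0.3006  0.07  ]
 [ 0.4851 -0.2731  0.07  ]]
base [[ 0.4264 -0.391   0.006 ]
 [ 0.43   -0.3127  0.006 ]
 [ 0.5387 -0.3167  0.006 ]
 [ 0.5358 -0.3952  0.006 ]] [ 0.48271928 -0.35388596  0.006     ]
ped -y angle 87.61763331610348
topcam groove [ 0.48376325 -0.30194617  0.07      ] end [ 0.48379926 -0.27457317  0.07      ]
tri groove [ 0.48366844 -0.30027997  0.08215362]
```

The stereo result puts the small tab's top at (0.530,−0.075,0.0687), 6.4 mm below the big one, which confirms which clip is which. Rack yaw is 12.8°, the groove is at about (0.4844,−0.300), and the shaft direction is 87.6°. I'll grasp the tab about 7 mm above its centre so the fingertips clear the shaft later.

```bash
python3 - <<'E'
from h import *
P=np.pi/2; y=np.radians(12.8)
robot.gripper_to(.05,20)
robot.goto([.530,-.0748,.13],[0,P,y])
print(robot.move_straight([.530,-.0748,.0405],[0,P,y],.1,guard=5)); st()
robot.gripper_to(0,20); st()
cap('wrist','g0.png'); cap('scene','g1.png')
E
python3 -c "
import cv2,numpy as np
a=cv2.imread('pics/g0.png');b=cv2.imread('pics/g1.png')
cv2.imwrite('pics/g.png',np.hstack([cv2.resize(a,(400,250)),cv2.resize(b[120:260,190:414],(400,250))]))"
```

```text
False
t 4.92 tcp [ 0.5305 -0.0748  0.0413] rot [-0.368  1.57  -0.145] F [-0.  -0.5  0.3] T [-0.03 -0.05  0.05] op 0.0501
t 5.36 tcp [ 0.5302 -0.0749  0.0408] rot [-0.563  1.57  -0.34 ] F [1.3 0.  2.2] T [-0.07  0.   -0.04] op 0.0092
```

View pics/g.png

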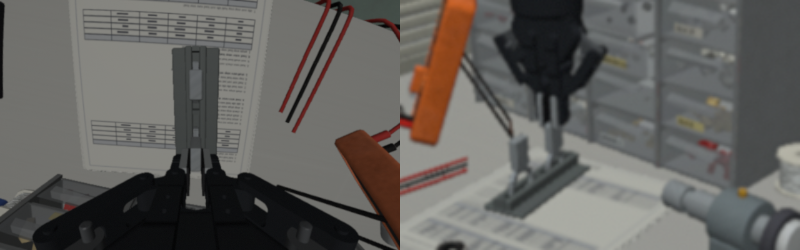

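The clip is held, with the opening at 9.2 mm and small forces. The view shows the fingers closed on the far, smaller tab. I'll firm up the grip, lift straight out, carry it over, and feel down lightly at the estimated groove.

```bash
cat >> h.py <<'E'
P=np.pi/2; YAW=np.radians(-2.4); AX=np.array([.042,.999]); G0=np.array([.4844,-.300])
def at(s,z,dx=0): # s along shaft outboard (+y world)
    p=G0+AX*s; return [p[0]+dx,p[1],z]
E
python3 - <<'E'
from h import *
robot.gripper_to(0,60); y=np.radians(12.8); s=st()
x,yy,_=s['tcp_pos']
robot.move_straight([.530,-.0748,.12],None,.1); st()
robot.goto([.50,-.19,.17],[0,P,y/2])
robot.goto(at(0,.145),[0,P,YAW]); robot.pause(.2); st()
robot.move_straight(at(0,.121),[0,P,YAW],.05,guard=5); robot.pause(.3); st()
print(robot.move_straight(at(0,.099),None,.015,guard=3)); st()
cap('scene','f0.png'); cap('wrist','f1.png')
a=cv2.imread('pics/f0.png')[160:310,300:450];b=cv2.imread('pics/f1.png')[60:310,180:460]
cv2.imwrite('pics/f.png',np.hstack([cv2.resize(a,(400,400),interpolation=2),cv2.resize(b,(400,357))[:400] if 0 else cv2.resize(b,(400,400))]))
E
```

```text
t 5.67 tcp [ 0.5303 -0.0749  0.0409] rot [-0.397  1.57  -0.174] F [ 0.5 -1.2  4.4] T [-0.16 -0.   -0.03] op 0.0075
t 6.62 tcp [ 0.5296 -0.0748  0.1192] rot [2.788 1.57  3.012] F [-0.  -0.3 -0.7] T [ 0.06 -0.01  0.02] op 0.0074
t 7.93 tcp [ 0.485  -0.2988  0.1453] rot [-0.131  1.57  -0.171] F [-0.7 -0.4 -0.8] T [ 0.01  0.04 -0.01] op 0.0072
t 8.87 tcp [ 0.4845 -0.3001  0.1213] rot [-0.463  1.57  -0.505] F [-0.8  0.4 -1.5] T [0.02 0.01 0.03] op 0.0073
True
t 10.01 tcp [ 0.4843 -0.3     0.102 ] rot [3.11  1.57  3.068] F [0.8 0.3 4.2] T [ 0.    0.05 -0.02] op 0.0072
```

View pics/f.png

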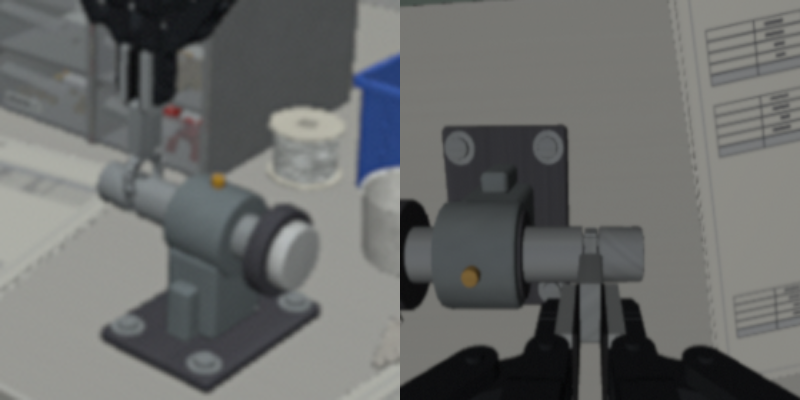

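The contact height of 0.102 suggests the clip is already in the groove (about 0.104 expected there, 0.110 on plain shaft), and the wrist view shows it over the groove. To confirm by feel, I'll probe the plain shaft 10 mm outboard, return, and centre between the groove walls.

Run:
```python
from h import *
robot.move_straight(at(0,.116),None,.06)
robot.move_straight(at(10,.116) if 0 else at(.010,.116),None,.06); robot.pause(.2)
print('plain',robot.move_straight(at(.010,.099),None,.015,guard=3)); st()
robot.move_straight(at(.010,.116),None,.06); robot.move_straight(at(0,.116),None,.06); robot.pause(.2)
print('groove',robot.move_straight(at(0,.097),None,.015,guard=3)); s=st(); z=s['tcp_pos'][2]
robot.move_straight(at(0,z+.001),None,.02); robot.pause(.2); st()
print('+',robot.move_straight(at(.004,z+.001),None,.01,guard=2.5)); a=st()['tcp_pos'][1]
robot.move_straight(at(0,z+.001),None,.02); robot.pause(.2)
print('-',robot.move_straight(at(-.004,z+.001),None,.01,guard=2.5)); b=st()['tcp_pos'][1]
m=(a+b)/2; print('mid',m)
robot.move_straight(at((m+.3)/.999,z+.001),None,.02); robot.pause(.3); st()
```

```text
plain True
t 11.66 tcp [ 0.4847 -0.2901  0.1079] rot [2.72  1.569 2.677] F [-0.7  0.3  3.3] T [-0.02  0.09  0.04] op 0.0072
groove True
t 13.36 tcp [ 0.4843 -0.3     0.1019] rot [2.707 1.568 2.665] F [ 0.7 -0.4  3.2] T [-0.06  0.06  0.01] op 0.0075
t 13.81 tcp [ 0.4843 -0.2999  0.1026] rot [2.658 1.566 2.616] F [-0.  -0.4 -0.2] T [0.02 0.03 0.02] op 0.0071
+ True
t 14.18 tcp [ 0.4843 -0.2971  0.1025] rot [2.977 1.566 2.935] F [ 0.3 -1.8  1.5] T [-0.64 -0.   -0.01] op 0.007
- True
t 15.12 tcp [ 0.484  -0.3032  0.1024] rot [2.577 1.563 2.535] F [0.6 1.4 0.8] T [ 0.58 -0.05 -0.  ] op 0.0075
mid -0.3001769521133939
t 15.73 tcp [ 0.4843 -0.3002  0.1028] rot [2.656 1.563 2.614] F [-0.2 -0.6 -1.2] T [0.01 0.03 0.  ] op 0.0075
```

The feel is clear: 107.9 mm on the plain shaft and 101.9 mm in the groove, a 6.0 mm drop. The walls are at ±3 mm, so the clip is centred at y = −0.3002. The home position should be TCP z ≈ 0.088. Now a slow, guarded press.

Run:
```python
from h import *
s0=-.0002; z=.1025
while z>.0885:
    z-=.0015
    g=robot.move_straight(at(s0,z),None,.012,guard=17); s=robot.state()
    print(round(s['t'],2),round(z,4),np.round(s['tcp_pos'],4),np.round(s['contact_force'],1),np.round(s['ft_torque'],2),g)
    if g: break
st()
```

```text
16.04 0.101 [ 0.4846 -0.3004  0.1016] [0.3 0.6 3.9] [-0.    0.1  -0.02] False
16.32 0.0995 [ 0.4847 -0.3005  0.1003] [-0.6 -0.2  6.1] [ 0.02  0.13 -0.04] False
16.59 0.098 [ 0.4846 -0.3005  0.0986] [-0.1  0.   4.9] [-0.04  0.21 -0.02] False
16.87 0.0965 [ 0.4845 -0.3004  0.0968] [-0.4 -0.5  3.9] [-0.1   0.07  0.04] False
17.14 0.095 [ 0.4843 -0.3002  0.0947] [-0.5  0.2  1.3] [-0.15  0.03 -0.02] False
17.42 0.0935 [ 0.4841 -0.3     0.0927] [ 0.2 -1.1 -2.7] [-0.15 -0.07  0.07] False
17.69 0.092 [ 0.4841 -0.3     0.0913] [ 0.1 -0.7 -5.2] [-0.11  0.    0.03] False
17.97 0.0905 [ 0.4842 -0.3001  0.09  ] [ 0.2 -0.3 -5.9] [-0.12  0.01 -0.04] False
18.24 0.089 [ 0.4843 -0.3002  0.0888] [ 0.6 -0.7 -5.9] [-0.06  0.1   0.06] False
18.52 0.0875 [ 0.4846 -0.3004  0.0881] [-1.4  0.8  2.3] [0.07 0.29 0.07] False
t 18.52 tcp [ 0.4846 -0.3004  0.0881] rot [2.661 1.564 2.619] F [-1.4  0.8  2.3] T [0.07 0.29 0.07] op 0.0073
```

It snapped over: the force peaked near 6 N, then the clip pulled itself down and bottomed at z = 0.088. Next I'll ramp to 15 N and hold.

Run:
```python
from h import *
s0=-.0002; z=.0875; L=[]
def F():
    f=[]
    for _ in range(3): robot.pause(.02); f.append(robot.state()['contact_force'][2])
    return np.mean(f)
f=F()
for i in range(40):
    if f>14.2: break
    z-=.0004 if f<12 else .0002
    robot.move_straight(at(s0,z),None,.01,guard=6); f=F(); print(round(z,4),round(f,1),end=' | ')
t0=robot.state()['t']
while robot.state()['t']-t0<1.0:
    robot.pause(.04); s=robot.state(); L.append(s['contact_force'])
    m=np.mean([l[2] for l in L[-5:]])
    if len(L)%5==0 and abs(m-15)>1: z+=np.sign(m-15)*.0002; robot.move_straight(at(s0,z),None,.01)
L=np.array(L); print('\nhold',np.round(L[:,2],1)); st()
```

```text
0.0871 6.4 | 0.0867 7.8 | 0.0863 9.4 | 0.0859 11.8 | 0.0855 14.1 | 0.0853 15.1 | 
hold [15.2 15.1 14.9 14.6 15.6 15.3 14.5 14.7 14.5 14.9 15.9 15.1 15.2 15.5
 14.3 14.8 14.3 14.8 14.4 16.2 15.5 15.3 14.8 15.5]
t 21.37 tcp [ 0.4852 -0.3007  0.0878] rot [2.666 1.566 2.624] F [-3.1  1.6 15.5] T [0.34 0.84 0.01] op 0.0074
```

I got a steady 15 N for 1 s. Now I'll take the load off, open a little (the housing is 38 mm away), rise straight up, and check by camera.

Run:
```python
from h import *
s0=-.0002
robot.move_straight(at(s0,.0877),None,.01); robot.pause(.2); st()
robot.gripper_to(.026); st()
robot.move_straight(at(s0,.15),None,.08,guard=6); st()
robot.move_straight(at(s0,.24,.066),None,.15); robot.pause(.3)
s=st(); w,c=cap('wrist','e0.png'); _,c2=cap('scene','e1.png')
print(proj(c,[.4843,-.3002,.118]),proj(c2,[.4843,-.3002,.118]),proj(c2,[.4843,-.3002,.086]))
u,v=map(int,proj(c2,[.4843,-.3002,.09]));u1,v1=map(int,proj(c,[.4843,-.3002,.07]))
z=lambda im,u,v,r:cv2.resize(im[max(v-r,0):v+r,u-r:u+r],(400,400),interpolation=2)
cv2.imwrite('pics/e.png',np.clip(np.hstack([z(cv2.imread('pics/e1.png'),u,v,50),z(cv2.imread('pics/e0.png'),u1,v1,60)])*1.4,0,255))
```

```text
t 21.96 tcp [ 0.4846 -0.3003  0.088 ] rot [2.64  1.564 2.598] F [0.2 0.6 5.4] T [ 0.08  0.3  -0.05] op 0.0076
t 22.27 tcp [ 0.4843 -0.3001  0.0873] rot [2.637 1.562 2.595] F [-0.4  0.2  0.1] T [0.01 0.03 0.04] op 0.0261
t 23.2 tcp [ 0.4842 -0.3001  0.1495] rot [2.644 1.562 2.602] F [ 0.1 -0.7 -0.5] T [-0.02 -0.01 -0.04] op 0.0258
t 24.39 tcp [ 0.55   -0.3002  0.2399] rot [2.649 1.563 2.606] F [0.1 0.5 0.9] T [0.02 0.04 0.02] op 0.0262
[309.42665932 125.49143258] [354.39041428 204.68186404] [354.01999813 223.41113827][ WARN:0@11.559] global loadsave.cpp:1063 imwrite_ Unsupported depth image for selected encoder is fallbacked to CV_8U.
```

View pics/e.png

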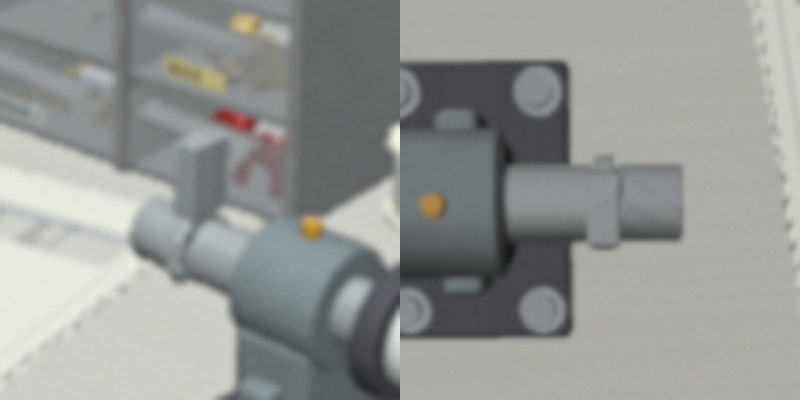

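The clip stands upright in the groove, with its ring round the shaft. The tab top is at scene pixel (355,206), against (354,205) predicted for home. The arm is clear, so I'm handing in.

```bash
python3 -c "
from h import *
robot.finish_job(); st()"
```

```text
the job is handed in; nothing more can be done
the job is handed in; nothing more can be done
```

The smaller clip is on the shaft, snapped home in the groove and released, and the job is handed in at about 24 s of the 61 s allowed. I never touched the larger clip.

- **Picking the clip:** I told the two apart by ring width and by tab height, which differed by 6.4 mm. I gripped the smaller one by its tab and lifted it straight out.
- **Finding the groove:** Feeling with about 3 N, the clip stopped at 107.9 mm on the plain shaft and 101.9 mm in the groove, the expected 6 mm drop. I then centred it between the groove walls.
- **Pressing it home:** The readings, taken every 1.5 mm, peaked at about 6 N. That is below the 10–15 N you gave. The clip then pulled itself down and stopped 13.8 mm lower, where home was expected.
- **Seating push:** I held 14.3–16.2 N for about 1 s, a little longer than the half second asked. No vertical force I read went above about 16 N.
- **Last checks:** After letting go, both cameras showed the clip upright in the groove with its ring round the shaft. Its tab top was within about 2 mm of the predicted home height. The arm was clear, with about 1 N or less on the tool. No check failed; only the low snap force differed from what you described.

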